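# Proof-pull a pipe coupling and file it as passed

## Task

Proof-test the pipe coupling that sits in the pull tester: by its red handle pull the sprung gauge out until the pointer is inside the band of the same colour as that coupling's pipe ends, not past it, hold it there for a good second, then ease the handle back to home without letting it snap. Then take that coupling out of the tester and lay it down flat on the floor of the black passed tray, without dropping it. The coupling in the waiting rack is not to be tested; leave it and everything else where it is.

Things in the scene. Friction and masses are not known exactly. Their poses are not given: they have to be found in the camera images.
- tester: pull tester, a fixed fixture on a grey plate 295 x 120 mm, 10 mm thick. Origin: on the table under the grip point at home; x runs along the gauge from handle to coupling, roughly to the robot's left (world y), z up; the plate spans x = -85 to 210 mm. White scale ledges 28 mm high at |y| = 25 to 55, x = -85 to 7 mm; yellow barrel 56 mm wide and high at x = 35 to 90 mm
- tester_lamp (a point): middle of the fixed strip lamp that crosses above the tester: 226 mm long (tester's y), 46 mm deep (x), 44 mm high, 151 mm up, 22 mm beyond the handle's home along x; two posts at its ends on a 256 mm foot. It blocks a gripper coming straight down on the handle: come from the free side (tester's -x) with the tool tilted about 35 to 45 degrees
- gauge (a joint): how far the gauge is pulled out, in m: 0 = home, grows as the handle moves along the tester's -x (to the robot's right), at most 0.080. Spring 2.6 N at home, then 150 N/m. The pointer, a thin red bar across the slide, reads on the scale ledges: inside the green band (12 mm wide) from 0.024 to 0.036, middle 0.030; inside the blue band (12 mm wide) from 0.049 to 0.061, middle 0.055
- gauge_grip (a point): middle of the gauge's red handle, 75 mm above the table; moves with the slide. The handle is a bar 70 mm long, 22 mm wide (tester's y) and 13 mm thick, leaning 30 degrees towards the tester's -x, away from the lamp (its top is about 105 mm up); grip it across its 22 mm width with the tool along the bar. Its axes are those of the tester
- tester_seat (a point): where the underside centre of the coupling under test rests in the tester: 145 mm along the tester's x from its origin, 30 mm above the table. A pedestal carries the block; U-shaped supports (46 mm wide, tops 50 mm above the table, 12 mm thick, 34 mm either way along x) stand round the pipe ends with 2 mm side play. Lift the coupling straight up by the y sides of its brass block
- coupling_green: a pipe coupling, a square brass block (36 mm along its own x, 30 x 30 mm in y and z) with a green plastic pipe end, 20 mm across and 32 mm long, out each way along x (100 mm in all); 0.2 kg. Origin: centre of the block's underside, the pipe axis 15 mm above it. Starts in the tester's seat or in the waiting rack (the other colour in the other)
- coupling_blue: a pipe coupling, a square brass block (36 mm along its own x, 30 x 30 mm in y and z) with a blue plastic pipe end, 20 mm across and 32 mm long, out each way along x (100 mm in all); 0.2 kg. Origin: centre of the block's underside, the pipe axis 15 mm above it. Starts in the tester's seat or in the waiting rack (the other colour in the other)
- rack: waiting rack, a fixed wooden plate 150 x 110 mm, 10 mm thick, with the same seat as the tester's in its middle; it stands at one end of the tester, left or right and holds the coupling that is not to be tested. Origin under its centre, on the table
- rack_seat (a point): where the underside centre of the waiting coupling rests, 30 mm above the table
- tray: passed tray, a fixed black open box, 180 mm (its x) by 210 mm (its y), walls 5 mm thick and 34 mm high, floor 5 mm thick; at the other end of the tester from the rack. Origin: under its centre, on the table. The white coupling lies in it about 58 mm towards -y; its +y half is empty
- coupling_white: a third pipe coupling like the other two but with white pipe ends; it already lies in the passed tray, its pipes across the tray's y axis (along tray x), near the tray's -y wall. Origin: centre of the underside of its 30 mm high brass block. Bystander
- nipple: brass threaded nipple, 32 mm across, 30 mm high, standing on the rack's plate; origin under its centre. Bystander
- wedge: small blue plastic wedge, 50 x 24 x 18 mm, lying on the table between the robot and the tester; origin under its centre. Bystander
- tape_ring: blue ring of 76 mm outer diameter, 18 mm high, flat on the table beyond the tester; origin under its centre. Bystander
- elbow: brass elbow, about 46 x 26 x 42 mm, on the table beyond the tester; origin under its corner block. Bystander
Not all that is in view belongs to the job. Leave any orange look-alike of the coupling_blue alone. What is shaped like the coupling_green but pink is not meant.

How it is judged:
On the way, in this order (a step that is already met when the one before it is completed fails the run):
1. with the coupling still seated in the tester, the pointer is held inside the band of that coupling's colour (6 mm either side of its middle) for 0.8 s (((distance between coupling_green and tester_seat below 0.015 m and value of joint gauge between 0.024 and 0.036 m) or (distance between coupling_blue and tester_seat below 0.015 m and value of joint gauge between 0.049 and 0.061 m))), for 0.8 s.
2. the handle is back home (within 4 mm) (value of joint gauge below 0.004 m), for 0.2 s.
At the end, for the whole second after the job is handed in: The gauge is home (within 4 mm); the coupling that began in the tester lies flat (pipe axis within 8 degrees of level) and still on the floor of the passed tray, its middle inside the walls; the other coupling still sits in the rack (within 10 mm of its seat) (value of joint gauge below 0.004 m and ((x of coupling_green in the frame of tray between -0.078 and 0.078 m and y of coupling_green in the frame of tray between -0.092 and 0.092 m and z of coupling_green in the frame of tray between 0 and 0.03 m and angle between coupling_green's own x axis and vertical between 1.42 and 1.72 rad and linear speed of each of coupling_green, coupling_blue below 0.02 m/s and distance between coupling_blue and rack_seat below 0.01 m and contact force between the fingers and coupling_green below 0.1 N) or (x of coupling_blue in the frame of tray between -0.078 and 0.078 m and y of coupling_blue in the frame of tray between -0.092 and 0.092 m and z of coupling_blue in the frame of tray between 0 and 0.03 m and angle between coupling_blue's own x axis and vertical between 1.42 and 1.72 rad and linear speed of each of coupling_blue, coupling_green below 0.02 m/s and distance between coupling_green and rack_seat below 0.01 m and contact force between the fingers and coupling_blue below 0.1 N))); the robot touches nothing.
It fails at once if the gauge is pulled more than 4 mm past the far edge of the band it should stop in (green: over 40 mm, blue: over 65 mm) ((distance between coupling_green and tester_seat below 0.015 m and value of joint gauge above 0.04 m) or (distance between coupling_blue and tester_seat below 0.015 m and value of joint gauge above 0.065 m)).
It fails at once if the handle snaps back (faster than 0.4 m/s) (velocity of joint gauge below -0.4 m/s).
It fails at once if a coupling is dropped (falls at over 0.8 m/s, out of the fingers: about 33 mm) ((linear speed of coupling_green above 0.8 m/s and contact force between the fingers and coupling_green below 0.1 N) or (linear speed of coupling_blue above 0.8 m/s and contact force between the fingers and coupling_blue below 0.1 N)).
It fails at once if a bystander is moved more than 25 mm (distance of any of coupling_white, nipple, wedge, tape_ring, elbow from where it was at the start of the episode above 0.025 m).
It also fails if it takes over 64 s, if anything falls off the work surface, if the arm or the gripper's body presses on something with over 40 N, if the wrist force passes 120 N, or if a joint passes its speed limit or range.

## Robot

A 6-joint arm with a two-finger parallel gripper is mounted at the origin on the work surface. World frame = base frame: x ahead of the robot, y to its left, z up, the work surface at z = 0. Lengths are in m, angles in rad, forces in N, time in s.
With the tool pointing down it reaches from about 0.4 to 0.825 m from the base axis. Payload 7 kg.
Tool frame: the origin (TCP) lies on the mounting face of the last link; the fingertips stand 178 mm ahead of it and the grasp point (between the pads) lies 159 mm ahead of it; z points along the fingers, y is the line along which they close (so a half turn about z gives the same grasp; the last joint's range is limited). The gripper opens to 88 mm and grips with 3 to 60 N. Pads are 19 mm wide; open, the fingers measure 130 mm over their backs; the gripper's body (78 mm by 193 mm) begins 47 mm behind the grasp point.
Start: joints at [-0.841, 0.359, 0.012, 0, -1.224, -0.288], TCP at [0.289, -0.61, 0.405] pointing down, gripper open.
Joint ranges: [-3.07, 3.07], [-1.43, 2.12], [-1.02, 1.25], [-3.03, 1.67], [-3.05, -0], [-3.03, 3.03]. Speed limits (rad/s): [2.39, 2.39, 3.01, 3.14, 3.14, 3.14].

## Interface

Orientations are given as [roll, pitch, yaw] about the fixed x, y, z axes, in that order (R = Rz(yaw) Ry(pitch) Rx(roll)).
In Python, from plant import manip, imaging gives the robot as it stands.
- The arm moves only by the shell command python3 -m jog 'ROWS' [FORCE]. ROWS is JSON, a list of rows, each a list of 3 entries, a list of its own where there are three numbers: the shift along the world's x, y, z in mm, then the turn, a rotation vector about the world's x, y, z in rad, then the opening, from 0 (shut) to 1 (fully open). A call has 1 to 10 rows; each row shifts and turns the commanded pose from where the row before left it; what a row does not reach is not made up. A row lasts 1/10 s, in which the tool goes at most 50 mm and 8.59 degrees, less where a joint would pass 70% of its speed; a pose out of reach is approached as far as the arm can. A call with a gripper value outside its range is refused whole. The fingers move at their own pace and stop on an object; FORCE is the grip in N (left out, the last holds). Time passes only in rows, so rows that do not move let the fingers close. It gives the time, the measured TCP pose, the force, the opening and the grip force at its end, in the units of the state.
- manip.read_state(): the state, without advancing time (a new reading comes with each control period).
- imaging.snapshot(name): name is "side" or "top"; returns (picture, depth): 400x640x3 uint8, red, green, blue; 400x640 float32, m along the optical axis (not along the pixel's ray), 0 where there is no reading.
- imaging.camera_params(name): a dict with "fx", "fy", "cx", "cy" (pixels), "T" (4x4, takes a point from camera to world coordinates). Camera axes: x right, y down, z forward; pixel columns grow to the right and rows downward; lengths in m; the calibration is good to about 2 mm. A picture is of the moment at which its call begins. camera_params takes no time and is no camera call.
- manip.sign_off(): hands the job in; it is judged then, once.
The state is a dict: "time_s": time; "joints": joint angles; "qvel": joint speeds; "joint_efforts": joint torques, N m; "tcp_pos": TCP position; "orientation": TCP orientation; "force": force on the tool from outside, world axes, zero at the start; "ft_torque": the same for the moment, N m; "width": finger opening in m; "finger_force": force on a finger pad.
Only numpy, scipy, OpenCV 4.12 (cv2) and the standard library are available. Lean on these libraries where they do the work, as an engineer would, in place of code of your own. Each camera call takes 0.05 s, during which the arm holds its last target. There are 200 camera calls.

## Working session

There is one attempt and no reset: what is moved stays moved. The work goes in short steps, Python scripts to look and compute and a shell command to move; the robot and the scene stay as the last step left them, time stands still between calls to the robot, and variables do not carry over. Pictures are saved under pics/ and viewed, at most 10 in all, crops included, and the job is handed in when it is done.

```bash
ls; mkdir -p pics; python3 - <<'E'
from plant import manip, imaging
import cv2,numpy as np
for n in("side","top"):
    p,d=imaging.snapshot(n); cv2.imwrite(f"pics/{n}0.png",p[:,:,::-1]); np.savez(f"{n}0.npz",p=p,d=d)
    c=imaging.camera_params(n); print(n,c["fx"],c["cx"],c["cy"],np.round(c["T"],3).tolist())
print(manip.read_state())
E
```

```text
pics
side 370.8350168433788 317.4947304942985 200.29571492343896 [[-0.819, -0.315, 0.48, 0.082], [-0.573, 0.471, -0.67, 0.686], [-0.015, -0.824, -0.566, 0.652], [0.0, 0.0, 0.0, 1.0]]
top 364.896598441959 321.2855064191588 203.32888305719618 [[0.021, -0.999, 0.047, 0.473], [-1.0, -0.021, -0.003, 0.049], [0.004, -0.047, -0.999, 0.979], [0.0, 0.0, 0.0, 1.0]]
{'time_s': 0.1, 'joints': array([-8.40879549e-01,  3.59304615e-01,  1.11926268e-02, -3.09608140e-04,
       -1.22410848e+00, -2.88109961e-01]), 'qvel': array([-0.00066369, -0.00137061,  0.00360722,  0.00198025,  0.00040212,
       -0.00111125]), 'joint_efforts': array([-1.21684901e-03, -5.84163415e+01,  2.93753475e+01,  7.01552600e+00,
        1.01990064e-02, -6.95363315e-05]), 'tcp_pos': array([ 0.28854893, -0.61003661,  0.40384123]), 'orientation': array([ 3.14014450e+00, -1.25619687e-04, -2.69989115e+00]), 'force': array([ 0.0591897 , -0.36768294, -0.33150312]), 'ft_torque': array([-0.00148025,  0.05455747,  0.02629773]), 'finger_force': 0.0, 'width': 0.08750566672011359}
```

View pics/top0.png

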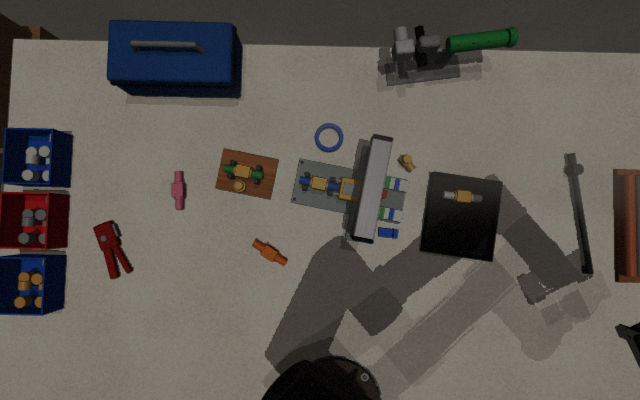

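View pics/side0.png

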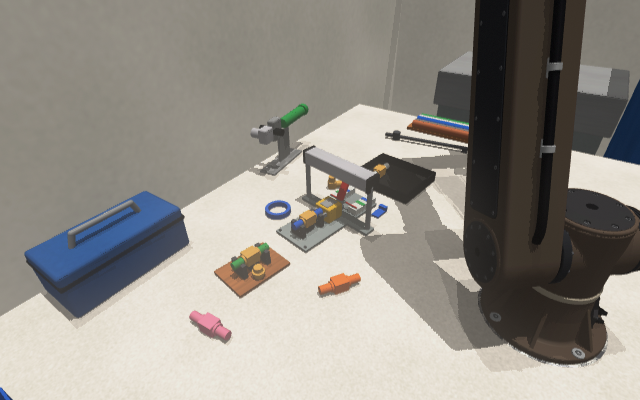

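Candidates for the coupling under test, in the top view: the blue coupling at (320,184) on the grey tester plate, the green one at (243,172) on the wooden rack, the orange one at (270,252), the pink one at (178,190), and the white one at (462,197) in the tray. The blue one fits because it sits in the tester, beyond the yellow barrel. I'll confirm this in a crop and measure.

```bash
cat > h.py <<'E'
import numpy as np,cv2
from plant import manip, imaging
def pts(n,p,d,roi,lo,hi):
    x0,y0,x1,y1=roi; hsv=cv2.cvtColor(p,cv2.COLOR_RGB2HSV); m=cv2.inRange(hsv,lo,hi); k=np.zeros_like(m);k[y0:y1,x0:x1]=m[y0:y1,x0:x1]
    v,u=np.nonzero(k); return uvw(n,u,v,d[v,u]),np.c_[u,v]
def uvw(n,u,v,z):
    c=imaging.camera_params(n); P=np.c_[(u-c["cx"])/c["fx"]*z,(v-c["cy"])/c["fy"]*z,z]; return P@c["T"][:3,:3].T+c["T"][:3,3]
def plane(n,u,v,h):
    c=imaging.camera_params(n);T=c["T"]; r=np.c_[(np.atleast_1d(u)-c["cx"])/c["fx"],(np.atleast_1d(v)-c["cy"])/c["fy"],np.ones(np.size(u))]@T[:3,:3].T
    return T[:3,3]+r*((h-T[2,3])/r[:,2])[:,None]
def tri(a,b):  # a pixel in top, b in side
    A=[];y=[]
    for n,(u,v) in(("top",a),("side",b)):
        o=imaging.camera_params(n)["T"][:3,3]; r=plane(n,u,v,0)[0]-o; r/=np.linalg.norm(r); M=np.eye(3)-np.outer(r,r); A.append(M);y.append(M@o)
    return np.linalg.lstsq(np.vstack(A),np.hstack(y),rcond=None)[0]
E
cat > m.py <<'E'
from h import *
D={n:np.load(f"{n}0.npz") for n in("top","side")}
p,d=D["top"]["p"],D["top"]["d"];q,e=D["side"]["p"],D["side"]["d"]
a=cv2.resize(p[125:265,280:510],None,fx=3.4,fy=3.4,interpolation=cv2.INTER_CUBIC); cv2.imwrite("pics/ct.png",a[:,:,::-1])
b=cv2.resize(q[140:255,265:445],None,fx=4.4,fy=4.4,interpolation=cv2.INTER_CUBIC); cv2.imwrite("pics/cs.png",b[:,:,::-1])
def rep(s,n,p,d,roi,lo,hi):
    P,u=pts(n,p,d,roi,lo,hi)
    if len(P): print(s,len(P),"px",u.mean(0).round(1),"med",np.median(P,0).round(4),"min",np.percentile(P,3,0).round(4),"max",np.percentile(P,97,0).round(4),"rect",cv2.minAreaRect(u.astype(np.float32)))
B=((105,110,40),(128,255,255));Y=((12,110,60),(30,255,255));R=((0,140,60),(7,255,255))
for n,P,Dd,rois in(("top",p,d,((298,165,345,205),(298,165,358,205),(370,170,410,215))),("side",q,e,((285,195,325,240),(285,195,345,240),(330,170,365,215)))):
    rep(n+" blue",n,P,Dd,rois[0],*B);rep(n+" brass/yellow",n,P,Dd,rois[1],*Y);rep(n+" red",n,P,Dd,rois[2],*R)
# tray: black in top
for nm,(lo,hi,roi) in {"tray":((0,0,0),(180,255,45),(415,165,510,265)),"lamp":((0,0,95),(180,40,255),(350,130,395,245))}.items():
    rep(nm,"top",p,d,roi,lo,hi)
E
python3 m.py
```

```text
top blue 142 px [319.2 183.3] med [0.5675 0.0298 0.055 ] min [0.5538 0.0066 0.0498] max [0.5829 0.1007 0.0587] rect ((318.8392639160156, 183.27708435058594), (39.03534698486328, 7.091196060180664), 11.689369201660156)
top brass/yellow 374 px [331.5 185.5] med [0.5661 0.035  0.0593] min [ 0.5311 -0.0356  0.0534] max [0.5826 0.073  0.0637] rect ((332.97161865234375, 186.46287536621094), (46.71987533569336, 21.939176559448242), 7.594643592834473)
top red 30 px [384.  193.6] med [ 0.5409 -0.1035  0.1074] min [ 0.5324 -0.1083  0.1049] max [ 0.5493 -0.0991  0.1098] rect ((384.0769348144531, 193.61538696289062), (3.53009033203125, 7.452413558959961), 11.309932708740234)
side blue 104 px [301. 214.] med [0.5712 0.0249 0.0521] min [ 0.5531 -0.001   0.0163] max [0.6894 0.1013 0.0559] rect ((301.83892822265625, 215.9127655029297), (38.00105285644531, 21.896947860717773), 10.007980346679688)
side brass/yellow 339 px [323.3 210.9] med [ 0.5394 -0.0048  0.0552] min [ 0.5233 -0.0429  0.0205] max [0.5808 0.075  0.0614] rect ((321.99017333984375, 212.94871520996094), (23.83073616027832, 41.072975158691406), 52.594642639160156)
side red 41 px [344.1 189.2] med [ 0.541  -0.0872  0.0844] min [ 0.501  -0.0946  0.0324] max [ 0.5778 -0.079   0.0917] rect ((347.6729736328125, 194.06214904785156), (25.057987213134766, 16.220108032226562), 27.897274017333984)
tray 5519 px [460.5 218.1] med [ 0.4838 -0.3241  0.008 ] min [ 0.3916 -0.4121  0.0039] max [ 0.5926 -0.2267  0.0365] rect ((460.7499694824219, 216.25), (74.2462158203125, 81.17585754394531), 8.130102157592773)
lamp 3044 px [373.9 184.3] med [ 0.5651 -0.0718  0.1714] min [ 0.4178 -0.1451 -0.0007] max [ 0.7164 -0.032   0.1751] rect ((372.0, 187.0), (114.0, 44.0), 90.0)
```

View pics/ct.png

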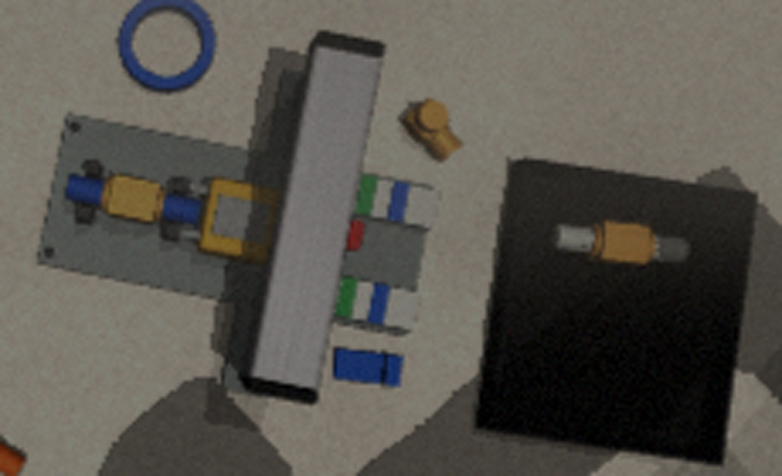

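View pics/cs.png

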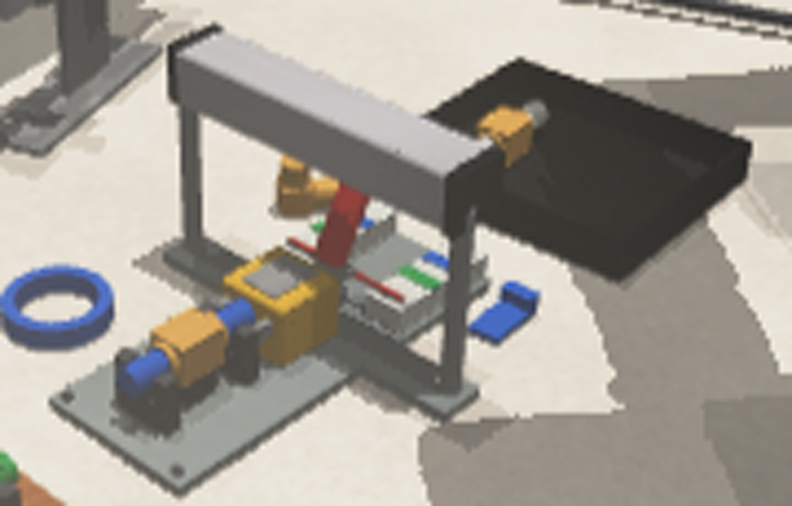

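The crops confirm it: the coupling in the tester is blue (blue ends around crop pixels (85,187) and (182,207), block at (135,199)). The target is therefore the blue band, 55 mm. The empty half of the tray is the side nearer the robot. Next I'll get precise positions.

```bash
cat > m2.py <<'E'
from h import *
D={n:np.load(f"{n}0.npz") for n in("top","side")}
p,d=D["top"]["p"],D["top"]["d"];q,e=D["side"]["p"],D["side"]["d"]
B=((105,110,40),(128,255,255));Y=((12,110,60),(30,255,255));R=((0,140,60),(7,255,255))
Pb,ub=pts("top",p,d,(308,174,330,194),*Y); Pb=Pb; rc=cv2.minAreaRect(ub.astype(np.float32)); print("block",rc,plane("top",*rc[0],.06),np.median(Pb,0),"n",len(ub))
for roi in((298,170,311,195),(327,176,342,200)):
    P,u=pts("top",p,d,roi,*B); print("pipe",u.mean(0),plane("top",*u.mean(0),.053),len(u))
# side block top face
t=tri(rc[0],(265+187/4.4,140+331/4.4)); print("tri block top",t)
for nm,roi in {"band1":(390,170,405,192),"band2":(383,205,400,225)}.items():
    P,u=pts("top",p,d,roi,*B); print(nm,u.mean(0),plane("top",*u.mean(0),.028),np.median(P,0),len(u))
# red handle side
m=cv2.inRange(cv2.cvtColor(q,cv2.COLOR_RGB2HSV),*R);n,l,s,c=cv2.connectedComponentsWithStats(m[170:215,325:370]);print(s,c+[325,170])
# lamp depth
P=np.array([uvw("top",[u],[v],d[v,u])[0] for u,v in((372,140),(378,140),(366,190),(372,190),(360,230))]);print("lamp top",P.round(3))
m=(P:=uvw("top",*(g:=np.mgrid[350:395,130:245].reshape(2,-1)),d[g[1],g[0]]))[:,2]>.15;r=cv2.minAreaRect(P[m][:,:2].astype(np.float32));print("lamp",r)
m=cv2.inRange(p,(0,0,0),(48,48,48))[150:270,415:510]
g=np.mgrid[415:510,150:270].reshape(2,-1);P=uvw("top",*g,d[g[1],g[0]]);k=(P[:,2]>.025)&(P[:,2]<.04)&(abs(P[:,0]-.49)<.14)
print("tray rim",cv2.minAreaRect(P[k][:,:2].astype(np.float32)),k.sum())
Pw,uw=pts("top",p,d,(440,185,485,210),*Y);print("white block",plane("top",*uw.mean(0),.035))
E
python3 m2.py
```

```text
block ((318.73077392578125, 182.84616088867188), (17.454336166381836, 11.570852279663086), 11.309932708740234) [[0.5680394  0.05349384 0.06      ]] [0.56760188 0.05304828 0.06098977] n 198
pipe [304.41176471 180.23529412] [[0.57466043 0.09013599 0.053     ]] 68
pipe [332.83783784 186.05405405] [[0.56132762 0.01744991 0.053     ]] 74
tri block top [0.56837594 0.05345231 0.05579869]
band1 [396.44186047 184.06976744] [[ 0.57244246 -0.14973739  0.028     ]] [ 0.57241655 -0.1487064   0.03077897] 43
band2 [390.74468085 213.93617021] [[ 0.49398815 -0.1357514   0.028     ]] [ 0.49379238 -0.13582331  0.03041347] 47
[[   0    0   45   45 1984]
 [  16   12    6    9   32]
 [   8   25    3    2    3]
 [  21   32    1    1    1]
 [  26   35    5    3    5]] [[347.05947581 192.05745968]
 [343.625      185.625     ]
 [334.         195.66666667]
 [346.         202.        ]
 [353.         205.8       ]]Traceback (most recent call last):
  File "m2.py", line 15, in <module>
    P=np.array([uvw("top",[u],[v],d[v,u])[0] for u,v in((372,140),(378,140),(366,190),(372,190),(360,230))]);print("lamp top",P.round(3))
                ~~~^^^^^^^^^^^^^^^^^^^^^^
  File "h.py", line 7, in uvw
    c=imaging.camera_params(n); P=np.c_[(u-c["cx"])/c["fx"]*z,(v-c["cy"])/c["fy"]*z,z]; return P@c["T"][:3,:3].T+c["T"][:3,3]
                                         ~^~~~~~~~
TypeError: unsupported operand type(s) for -: 'list' and 'float'
```

```bash
sed -i '/^P=np.array/d' m2.py; python3 m2.py | tail -3; python3 -m jog '[[[16,26,0],[0,0,0.135],1],[[16,26,0],[0,0,0.135],1],[[16,26,0],[0,0,0.135],1],[[16,26,0],[0,0,0.135],1],[[16,26,0],[0,0,0.135],1],[[16,26,0],[0,0,0.135],1],[[16,26,0],[0,0,0.135],1],[[0,0,0],[0,0,0],1],[[0,0,0],[0,0,0],1]]'
```

```text
lamp ((0.5538726449012756, -0.029023855924606323), (0.12432995438575745, 0.2418230175971985), 79.82482147216797)
tray rim ((0.4923701882362366, -0.32156673073768616), (0.18258894979953766, 0.21094563603401184), 82.34286499023438) 1206
white block [[ 0.54459887 -0.32211237  0.035     ]]
time_s: 1.0
tcp_pos: [0.4009, -0.4276, 0.4046]
orientation: [3.141, 0.0, -1.754]
force: [0.2, -0.3, -0.6]
width: 0.0876
finger_force: 0.0
```

```bash
python3 -m jog '[[[22,35,-25],[0.137,-0.025,0],1],[[22,35,-25],[0.137,-0.025,0],1],[[22,35,-25],[0.137,-0.025,0],1],[[22,35,-25],[0.137,-0.025,0],1],[[22,35,-25],[0.137,-0.025,0],1],[[0,0,0],[0,0,0],1],[[0,0,0],[0,0,0],1]]'; python3 - <<'E'
from h import *
from scipy.spatial.transform import Rotation as R
s=manip.read_state(); M=R.from_euler("xyz",s["orientation"]).as_matrix()
print("joints",s["joints"].round(2),"z",M[:,2].round(3),"y",M[:,1].round(3),"want z .115 .633 -.766, y -+.984 .179")
G=np.array([.541,-.095,.0855]); print("to go mm",((G-.159*M[:,2]-s["tcp_pos"])*1000).round(1))
zt=np.array([.115,.6325,-.7655]);xt=np.array([.984,-.179,0])  # desired z,y(-)
y=-xt if M[:,1]@xt<0 else xt
W=np.c_[np.cross(y,zt),y,zt]; print("rotvec",R.from_matrix(W@M.T).as_rotvec().round(3))
E
```

```text
time_s: 1.7
tcp_pos: [0.5105, -0.2542, 0.2781]
orientation: [3.134, 0.696, -1.76]
force: [-1.0, -0.4, 1.6]
width: 0.0875
finger_force: 0.0
joints [-0.42  0.41 -0.05 -0.69 -1.36  0.47] z [ 0.114  0.631 -0.767] y [-0.983  0.184  0.005] want z .115 .633 -.766, y -+.984 .179
to go mm [ 12.5  58.9 -70.6]
rotvec [ 0.002 -0.006  0.005]
```

```bash
python3 -m jog '[[[2,10,-12],[0,0,0],0.6],[[2,10,-12],[0,0,0],0.6],[[2,10,-12],[0,0,0],0.6],[[2,10,-12],[0,0,0],0.6],[[1.5,6,-7],[0,0,0],0.6],[[0,0,0],[0,0,0],0.6],[[0,0,0],[0,0,0],0.6]]'; python3 - <<'E'
from h import *
q,_=imaging.snapshot("side");p,_=imaging.snapshot("top")
a=cv2.resize(q[90:240,270:420],(600,600),interpolation=cv2.INTER_CUBIC)
cv2.imwrite("pics/a1.png",a[:,:,::-1])
E
```

```text
time_s: 2.4
tcp_pos: [0.5203, -0.2071, 0.2247]
orientation: [3.139, 0.696, -1.755]
force: [0.3, 0.4, 0.4]
width: 0.0527
finger_force: 0.0
```

View pics/a1.png

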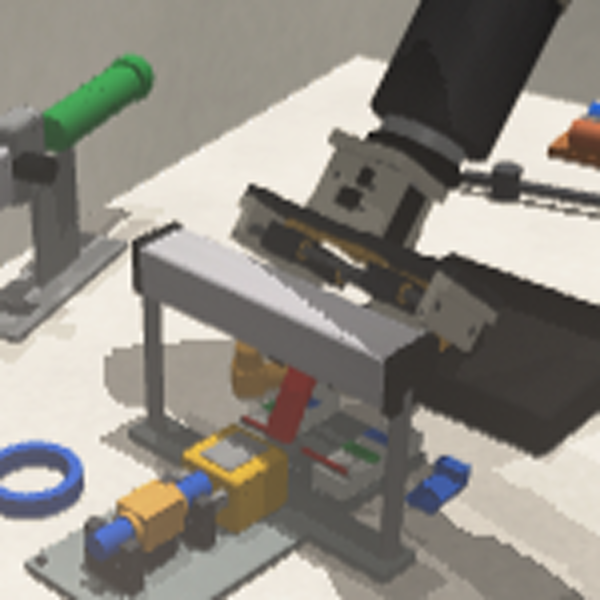

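The gripper sits clear of the lamp and in line with the handle (red bar at crop (292,405)). I'll finish the approach and then grip.

```bash
python3 -m jog '[[[1,4,-6],[0,0,0],0.6],[[1,4,-6],[0,0,0],0.6],[[0.5,3.5,-5.5],[0,0,0],0.6],[[0,0,0],[0,0,0],0.6],[[0,0,0],[0,0,0],0.6]]' 20;  python3 -m jog '[[[0,0,0],[0,0,0],0],[[0,0,0],[0,0,0],0],[[0,0,0],[0,0,0],0],[[0,0,0],[0,0,0],0],[[0,0,0],[0,0,0],0],[[0,0,0],[0,0,0],0]]' 30
```

```text
time_s: 3.0
tcp_pos: [0.5225, -0.1956, 0.2069]
orientation: [3.138, 0.696, -1.756]
force: [-0.7, -0.2, -0.3]
width: 0.0526
finger_force: 0.0
time_s: 3.6
tcp_pos: [0.5244, -0.196, 0.2074]
orientation: [-3.139, 0.695, -1.754]
force: [8.7, -0.4, -5.9]
width: 0.0221
finger_force: 30.0
```

```bash
python3 -m jog '[[[1,0,0],[0,0,0],0],[[0,-2.5,0],[0,0,0],0],[[-0.9,-5,0],[0,0,0],0],[[-0.9,-5,0],[0,0,0],0],[[-0.9,-5,0],[0,0,0],0],[[-0.9,-5,0],[0,0,0],0],[[-0.9,-5,0],[0,0,0],0],[[-0.9,-5,0],[0,0,0],0],[[-0.9,-5,0],[0,0,0],0],[[0,0,0],[0,0,0],0]]'; cat > look.py <<'E'
from h import *
import sys
p,d=imaging.snapshot("top");q,e=imaging.snapshot("side")
cv2.imwrite(f"pics/{sys.argv[1]}.png",np.hstack([cv2.resize(p[150:240,340:420],(400,450),interpolation=cv2.INTER_CUBIC),cv2.resize(q[160:250,320:400],(400,450),interpolation=cv2.INTER_CUBIC)])[:,:,::-1])
R=((0,110,50),(8,255,255))
for n,P,D,roi in(("top",p,d,(375,165,415,230)),("side",q,e,(330,175,385,220))):
    X,u=pts(n,P,D,roi,*R); W=plane(n,u[:,0],u[:,1],.035); r=(W[:,:2]-[.542,-.0892])@np.array([[.179,-.984],[.984,.179]])
    print(n,np.c_[u,(r*1000).round(),(X[:,2]*1000).round()].round().astype(int)[abs(X[:,2]-.034)<.012].tolist())
E
python3 look.py b1
```

```text
time_s: 4.6
tcp_pos: [0.5183, -0.2325, 0.2071]
orientation: [3.141, 0.698, -1.756]
force: [7.0, 6.2, -2.5]
width: 0.022
finger_force: 30.0
top [[391, 179, -36, -50, 35], [390, 180, -34, -47, 33], [390, 181, -35, -44, 35], [390, 182, -35, -42, 35], [390, 183, -36, -39, 34], [390, 184, -36, -37, 32], [385, 207, -35, 25, 33], [385, 208, -36, 27, 34], [385, 209, -36, 30, 33], [385, 210, -37, 32, 33], [385, 211, -37, 35, 34], [384, 212, -35, 38, 37], [384, 213, -36, 40, 36], [384, 214, -36, 43, 32], [384, 215, -37, 45, 32]]
side [[339, 189, -33, -49, 32], [339, 190, -29, -45, 34], [340, 190, -31, -43, 32], [341, 190, -34, -41, 32], [342, 191, -31, -35, 31], [343, 191, -34, -33, 31], [344, 192, -32, -27, 34], [354, 197, -32, 13, 35], [355, 198, -30, 18, 32], [356, 198, -32, 20, 34], [357, 199, -30, 26, 31], [358, 199, -32, 28, 33], [359, 200, -30, 33, 34], [360, 200, -32, 35, 32], [361, 201, -30, 41, 33], [362, 201, -32, 43, 32], [363, 202, -30, 48, 32]]
```

```bash
python3 -m jog '[[[-0.9,-5,0],[0,0,0],0],[[-0.9,-5,0],[0,0,0],0],[[-0.9,-5,0],[0,0,0],0],[[-0.4,-2,0],[0,0,0],0],[[0,0,0],[0,0,0],0]]'; python3 look.py b2
```

```text
time_s: 5.2
tcp_pos: [0.5155, -0.2488, 0.207]
orientation: [3.141, 0.699, -1.756]
force: [8.9, 9.5, -3.7]
width: 0.0218
finger_force: 30.0
top [[396, 185, -52, -37, 37]]
side [[344, 188, -48, -42, 32], [346, 189, -48, -34, 33], [347, 190, -46, -28, 32], [358, 195, -48, 14, 33], [359, 196, -46, 20, 32], [360, 196, -48, 22, 31], [362, 197, -48, 30, 31], [364, 198, -48, 37, 34], [366, 199, -48, 45, 32]]
```

View pics/b2.png

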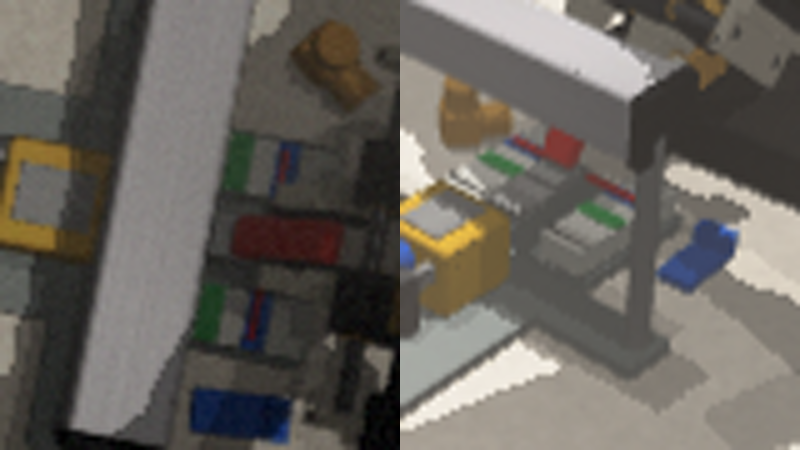

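The pointer lies in the middle of the blue band, at crop (287,160) and (257,318). I'll nudge it 1 mm and hold.

```bash
python3 -m jog '[[[-0.2,-1,0],[0,0,0],0],[[0,0,0],[0,0,0],0],[[0,0,0],[0,0,0],0],[[0,0,0],[0,0,0],0],[[0,0,0],[0,0,0],0],[[0,0,0],[0,0,0],0],[[0,0,0],[0,0,0],0],[[0,0,0],[0,0,0],0],[[0,0,0],[0,0,0],0],[[0,0,0],[0,0,0],0]]'; python3 -m jog '[[[0,0,0],[0,0,0],0],[[0,0,0],[0,0,0],0],[[0,0,0],[0,0,0],0],[[0,0,0],[0,0,0],0]]'; python3 look.py b3; python3 -m jog '[[[0.9,5,0],[0,0,0],0],[[0.9,5,0],[0,0,0],0],[[0.9,5,0],[0,0,0],0],[[0.9,5,0],[0,0,0],0],[[0.9,5,0],[0,0,0],0],[[0.9,5,0],[0,0,0],0],[[0.9,5,0],[0,0,0],0],[[0.9,5,0],[0,0,0],0],[[0.9,5,0],[0,0,0],0],[[0,0,0],[0,0,0],0]]'
```

```text
time_s: 6.3
tcp_pos: [0.5153, -0.2494, 0.207]
orientation: [3.141, 0.699, -1.755]
force: [8.3, 8.2, -2.9]
width: 0.0218
finger_force: 30.0
time_s: 6.7
tcp_pos: [0.5153, -0.2494, 0.2071]
orientation: [3.141, 0.699, -1.755]
force: [9.4, 8.4, -3.1]
width: 0.0219
finger_force: 30.0
top [[396, 184, -52, -40, 32], [396, 185, -52, -37, 32]]
side [[343, 187, -50, -48, 33], [345, 188, -50, -40, 33], [358, 195, -48, 14, 33], [359, 195, -50, 16, 30], [361, 196, -51, 24, 32], [363, 197, -51, 32, 33], [365, 198, -51, 39, 32], [366, 199, -48, 45, 33]]
time_s: 7.8
tcp_pos: [0.5232, -0.2052, 0.2073]
orientation: [3.141, 0.697, -1.755]
force: [6.4, 3.2, -3.0]
width: 0.0217
finger_force: 30.0
```

```bash
python3 -m jog '[[[0.7,4,0],[0,0,0],0],[[0.6,3.5,0],[0,0,0],0],[[0.4,2,0],[0,0,0],0],[[0,1,0],[0,0,0],0],[[0,0,0],[0,0,0],0],[[0,0,0],[0,0,0],0],[[0,0,0],[0,0,0],0],[[0,0,0],[0,0,0],0]]'
```

```text
time_s: 8.6
tcp_pos: [0.5247, -0.1961, 0.2074]
orientation: [-3.142, 0.696, -1.755]
force: [5.6, -0.7, -2.1]
width: 0.0216
finger_force: 30.0
```

```bash
python3 -m jog '[[[0,0,0],[0,0,0],0.6],[[0,0,0],[0,0,0],0.6],[[0,0,0],[0,0,0],0.6],[[0,0,0],[0,0,0],0.6],[[0,0,0],[0,0,0],0.6]]'; python3 -m jog '[[[-1,-6,8],[0,0,0],0.6],[[-2,-12,15],[0,0,0],0.6],[[-2,-13,15],[0,0,0],0.6],[[-2,-13,15],[0,0,0],0.6],[[-2,-13,15],[0,0,0],0.6],[[0,0,20],[0,0,0],0.6],[[0,0,30],[0,0,0],0.6],[[0,0,30],[0,0,0],0.6],[[0,0,0],[0,0,0],0.6]]'; python3 look.py b4
```

```text
time_s: 9.1
tcp_pos: [0.5236, -0.1957, 0.2071]
orientation: [3.138, 0.696, -1.756]
force: [0.7, -0.4, 0.2]
width: 0.0513
finger_force: 0.0
time_s: 10.0
tcp_pos: [0.5154, -0.2531, 0.3608]
orientation: [-3.134, 0.694, -1.749]
force: [1.1, 0.5, 0.3]
width: 0.0525
finger_force: 0.0
top []
side [[331, 194, 4, -48, 33], [332, 195, 6, -42, 32], [333, 195, 4, -40, 33], [334, 196, 5, -34, 33], [335, 196, 3, -32, 32], [346, 202, 4, 13, 32], [349, 204, 6, 26, 33], [350, 204, 3, 28, 33], [351, 205, 5, 33, 31], [352, 205, 3, 35, 33], [353, 206, 5, 41, 34], [354, 206, 3, 43, 35], [355, 207, 5, 48, 33]]
```

View pics/b4.png

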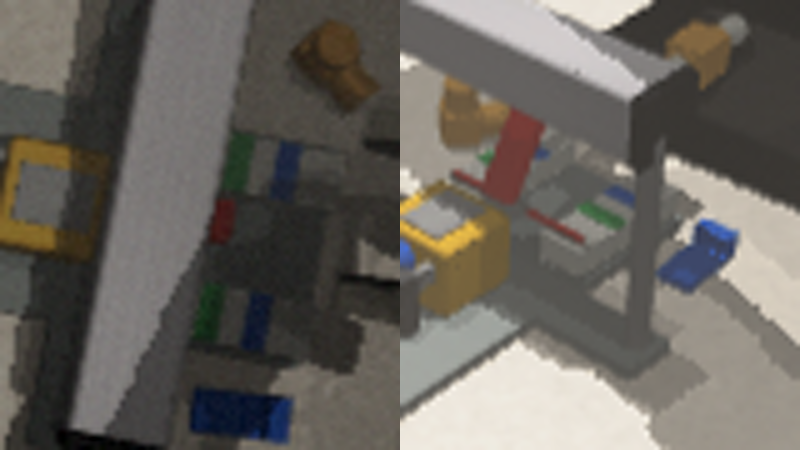

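The gauge is home: the pointer in the side view is at the zero end, in front of the green band. Next I'll straighten the tool and go over the blue coupling.

```bash
python3 -m jog '[[[0,0,13],[-0.137,0.025,0],1],[[0,0,13],[-0.137,0.025,0],1],[[0,0,13],[-0.137,0.025,0],1],[[0,0,13],[-0.137,0.025,0],1],[[0,0,13],[-0.137,0.025,0],1],[[0,0,0],[0,0,0],1]]'; python3 -m jog '[[[7,38,0],[0,0,0],1],[[7,38,0],[0,0,0],1],[[7,38,0],[0,0,0],1],[[7,38,0],[0,0,0],1],[[7,38,0],[0,0,0],1],[[7,38,0],[0,0,0],1],[[7,38,0],[0,0,0],1],[[7,38,0],[0,0,0],1],[[0,0,0],[0,0,0],1],[[0,0,0],[0,0,0],1]]'; cat > goto.py <<'E'
from h import *
from scipy.spatial.transform import Rotation as R
import sys
G=np.array(eval(sys.argv[1])); a=float(sys.argv[2])
s=manip.read_state(); M=R.from_euler("xyz",s["orientation"]).as_matrix()
y=np.array([-np.cos(a),np.sin(a),0]); z=np.array([0,0,-1.]); y=y if M[:,1]@y>0 else -y
W=np.c_[np.cross(y,z),y,z]; print("go mm",((G-.159*z-s["tcp_pos"])*1000).round(1),"rotvec",R.from_matrix(W@M.T).as_rotvec().round(3),"joints",s["joints"].round(2))
E
python3 goto.py '[.568,.0535,.052]' .180
```

```text
time_s: 10.7
tcp_pos: [0.5148, -0.2513, 0.421]
orientation: [-3.141, -0.005, -1.751]
force: [-0.5, 1.4, -0.2]
width: 0.0871
finger_force: 0.0
time_s: 11.7
tcp_pos: [0.5706, 0.052, 0.4188]
orientation: [3.138, 0.0, -1.754]
force: [-1.1, -0.4, -0.3]
width: 0.0877
finger_force: 0.0
go mm [  -2.6    1.5 -207.8] rotvec [-0.001 -0.003  0.003] joints [ 0.43  0.18 -0.19 -0.   -1.2  -0.61]
```

```bash
python3 -m jog '[[[-2,1,-30],[0,-0.003,0.003],1],[[0,0,-30],[0,0,0],1],[[0,0,-30],[0,0,0],1],[[0,0,-30],[0,0,0],1],[[0,0,-30],[0,0,0],1],[[0,0,-15],[0,0,0],1],[[0,0,0],[0,0,0],1],[[0,0,0],[0,0,0],1]]'; python3 goto.py '[.568,.0535,.052]' .180;  python3 - <<'E'
from h import *
q,_=imaging.snapshot("side");cv2.imwrite("pics/c1.png",cv2.resize(q[130:260,240:410],(680,520),interpolation=cv2.INTER_CUBIC)[:,:,::-1])
E
```

```text
time_s: 12.5
tcp_pos: [0.5689, 0.0514, 0.2553]
orientation: [-3.139, 0.0, -1.753]
force: [0.0, 0.0, 0.3]
width: 0.0875
finger_force: 0.0
go mm [ -0.9   2.1 -44.3] rotvec [0.    0.002 0.002] joints [ 0.43  0.33 -0.41  0.   -0.83 -0.62]
```

View pics/c1.png

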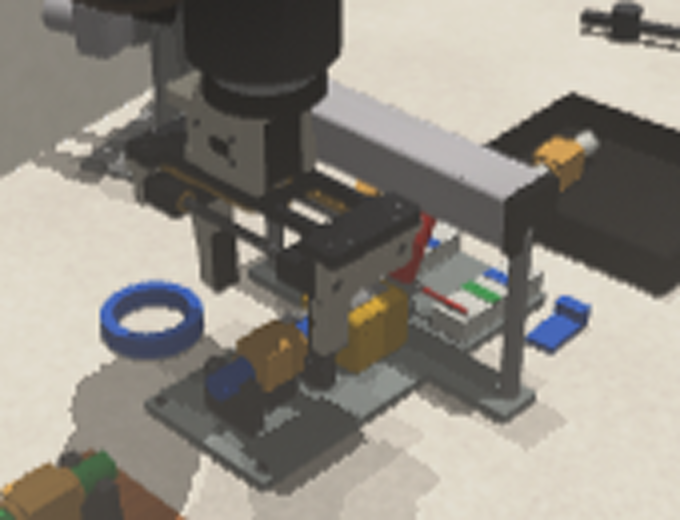

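The fingers (crop (220,250) and (325,330)) straddle the brass block at (272,355). I'll descend and grip.

```bash
python3 -m jog '[[[-1,2,-10],[0,0,0],1],[[0,0,-10],[0,0,0],1],[[0,0,-10],[0,0,0],1],[[0,0,-8],[0,0,0],1],[[0,0,-6],[0,0,0],1],[[0,0,0],[0,0,0],1],[[0,0,0],[0,0,0],1]]'; python3 -m jog '[[[0,0,0],[0,0,0],0.2],[[0,0,0],[0,0,0],0.2],[[0,0,0],[0,0,0],0.2],[[0,0,0],[0,0,0],0.2],[[0,0,0],[0,0,0],0.2],[[0,0,0],[0,0,0],0.2],[[0,0,0],[0,0,0],0.2],[[0,0,0],[0,0,0],0.2]]' 30
```

```text
time_s: 13.25
tcp_pos: [0.5679, 0.0544, 0.211]
orientation: [-3.139, 0.0, -1.752]
force: [-0.3, 1.1, 0.5]
width: 0.0879
finger_force: 0.0
time_s: 14.05
tcp_pos: [0.5679, 0.0544, 0.2113]
orientation: [-3.138, 0.001, -1.752]
force: [-0.3, 0.3, -0.2]
width: 0.0302
finger_force: 30.0
```

```bash
python3 -m jog '[[[0,0,6],[0,0,0],0.2],[[0,0,8],[0,0,0],0.2],[[0,0,10],[0,0,0],0.2],[[0,0,20],[0,0,0],0.2],[[0,0,30],[0,0,0],0.2],[[0,0,35],[0,0,0],0.2],[[0,0,40],[0,0,0],0.2],[[0,0,40],[0,0,0],0.2],[[0,0,31],[0,0,0],0.2],[[0,0,0],[0,0,0],0.2]]' 40; python3 goto.py '[.439,-.329,.062]' .133
```

```text
time_s: 15.05
tcp_pos: [0.5682, 0.0542, 0.4374]
orientation: [-3.131, 0.005, -1.751]
force: [0.4, 0.9, -2.4]
width: 0.0298
finger_force: 40.0
go mm [-129.2 -383.2 -216.4] rotvec [-0.003  0.012  0.047] joints [ 0.44  0.16 -0.18  0.   -1.22 -0.62]
```

```bash
python3 -m jog '[[[-12,-37,0],[0,0,0.005],0.2],[[-12,-37,0],[0,0,0.005],0.2],[[-12,-37,0],[0,0,0.005],0.2],[[-12,-37,0],[0,0,0.005],0.2],[[-12,-37,0],[0,0,0.005],0.2],[[-12,-37,0],[0,0,0.005],0.2],[[-12,-37,0],[0,0,0.005],0.2],[[-12,-37,0],[0,0,0.005],0.2],[[-11,-37,0],[0,0,0.005],0.2],[[-11,-37,0],[0,0,0],0.2]]'; python3 -m jog '[[[0,0,-20],[0,0,0],0.2],[[0,0,-30],[0,0,0],0.2],[[0,0,-30],[0,0,0],0.2],[[0,0,-30],[0,0,0],0.2],[[0,0,-30],[0,0,0],0.2],[[0,0,-20],[0,0,0],0.2],[[0,0,-20],[0,0,0],0.2],[[0,0,0],[0,0,0],0.2],[[0,0,0],[0,0,0],0.2]]'; python3 goto.py '[.451,-.316,.027]' .134;  python3 - <<'E'
from h import *
q,_=imaging.snapshot("side");p,_=imaging.snapshot("top");cv2.imwrite("pics/d1.png",np.hstack([cv2.resize(q[100:260,340:500],(400,400),interpolation=cv2.INTER_CUBIC),cv2.resize(p[140:300,400:560],(400,400),interpolation=cv2.INTER_CUBIC)])[:,:,::-1])
E
```

```text
time_s: 16.05
tcp_pos: [0.4484, -0.3168, 0.4311]
orientation: [-3.139, 0.001, -1.707]
force: [2.1, 0.1, -2.2]
width: 0.0293
finger_force: 40.0
time_s: 16.95
tcp_pos: [0.4497, -0.3157, 0.2514]
orientation: [-3.14, 0.001, -1.707]
force: [1.0, 0.2, -1.9]
width: 0.0296
finger_force: 40.0
go mm [  1.3  -0.3 -65.4] rotvec [-0.     0.002  0.002] joints [-0.26  0.3  -0.46 -0.   -0.8   0.12]
```

View pics/d1.png

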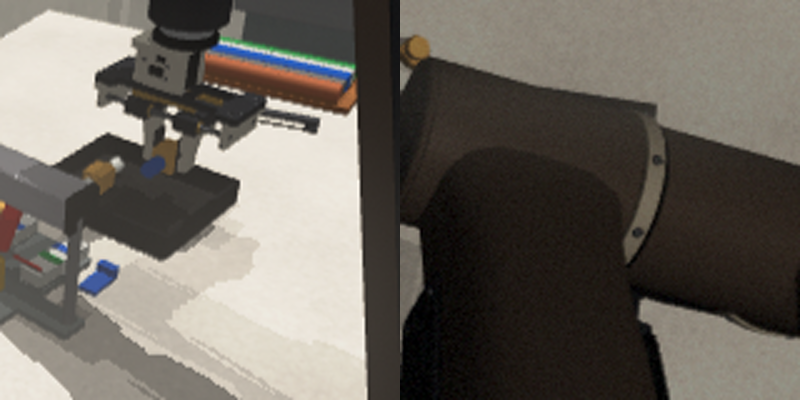

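The blue coupling is held level over the empty half of the tray (side crop (155,165)). The arm hides the top view. I'll lower it, slowly at the end.

```bash
python3 -m jog '[[[1,0,-15],[0,0,0],0.2],[[0,0,-15],[0,0,0],0.2],[[0,0,-12],[0,0,0],0.2],[[0,0,-8],[0,0,0],0.2],[[0,0,-6],[0,0,0],0.2],[[0,0,-4],[0,0,0],0.2],[[0,0,-2],[0,0,0],0.2],[[0,0,-1],[0,0,0],0.2],[[0,0,0],[0,0,0],0.2],[[0,0,0],[0,0,0],0.2]]'
```

```text
time_s: 18.05
tcp_pos: [0.4509, -0.3157, 0.1884]
orientation: [-3.138, 0.0, -1.707]
force: [0.1, -0.2, -2.0]
width: 0.03
finger_force: 40.0
```

```bash
python3 -m jog '[[[0,0,-1],[0,0,0],0.2],[[0,0,-1],[0,0,0],0.2],[[0,0,-0.5],[0,0,0],0.2],[[0,0,0],[0,0,0],0.2],[[0,0,0],[0,0,0],0.2]]'
```

```text
time_s: 18.55
tcp_pos: [0.4509, -0.3157, 0.1862]
orientation: [-3.138, 0.0, -1.707]
force: [-1.3, 1.4, 5.8]
width: 0.0295
finger_force: 40.0
```

Contact with the floor: the vertical force went from -2 to +6 N. I'll release and rise.

```bash
python3 -m jog '[[[0,0,0],[0,0,0],0.5],[[0,0,0],[0,0,0],0.5],[[0,0,0],[0,0,0],0.5],[[0,0,0],[0,0,0],0.5],[[0,0,0],[0,0,0],0.5]]'; python3 -m jog '[[[0,0,5],[0,0,0],0.5],[[0,0,15],[0,0,0],0.5],[[0,0,30],[0,0,0],0.5],[[0,0,40],[0,0,0],0.5],[[0,0,40],[0,0,0],0.5],[[0,0,40],[0,0,0],0.5],[[0,0,0],[0,0,0],0.5],[[0,0,0],[0,0,0],0.5]]'; python3 - <<'E'
from h import *
q,e=imaging.snapshot("side");cv2.imwrite("pics/e1.png",cv2.resize(q[120:270,240:460],(792,540),interpolation=cv2.INTER_CUBIC)[:,:,::-1])
P,u=pts("side",q,e,(370,150,445,205),(105,110,40),(128,255,255));P=P[P[:,0]<.55]
print("blue pipes",u.mean(0),P.min(0),P.max(0))
E
```

```text
time_s: 19.05
tcp_pos: [0.4508, -0.3157, 0.1856]
orientation: [-3.139, 0.001, -1.707]
force: [0.3, -0.7, -0.2]
width: 0.0438
finger_force: 0.0
time_s: 19.85
tcp_pos: [0.4507, -0.3156, 0.357]
orientation: [-3.136, 0.0, -1.707]
force: [0.5, -0.1, -1.1]
width: 0.0439
finger_force: 0.0
blue pipes [407.86956522 177.39130435] [ 0.43475153 -0.40089585  0.00882427] [ 0.45825295 -0.15073403  0.03176907]
```

View pics/e1.png

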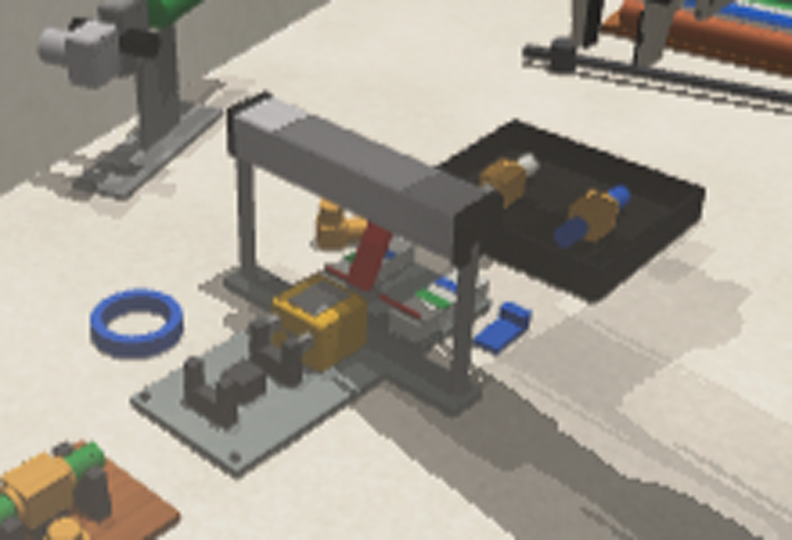

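The blue coupling lies flat in the tray at crop (595,215), the tester seat is empty, the pointer is home, the green coupling is still in the rack and the bystanders have not moved. I'm handing in.

```bash
python3 -c "
from plant import manip; print(manip.sign_off())"
```

```text
the job is handed in; nothing more can be done
None
```

The blue coupling was held in the blue band at about 54 mm for roughly 1.5 s, the handle was eased back home, and the coupling now lies flat in the passed tray; the job is handed in, and no verdict was returned.

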